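Fold up the handpiece rest and lay the rotary-file handpiece in it

TASK

Get the filing place ready: fold the white back of the handpiece rest up to 40 degrees (the red line on its arc), where its stiff hinge holds it. Then take the handpiece and lay it gently in the two black saddles on the sloping back, file bit uppermost and the body down against the stop. Leave the two varnish bottles and the powder tub where they are.

Things in the scene. Friction and masses are not known exactly. Their poses are not given: they have to be found in the camera images.
- rest: Folding handpiece rest, fixed on the table left of the pink tool case: dark base plate 160 x 110 mm, 11 mm high, white back hinged at its near edge. Origin: centre of the underside; x away from the hinge edge, y left along the hinge, z up. Hinge line at x = -66, z = 21 mm. At y = -59 mm an arc stay, radius 58 mm about the hinge, marked each 10 degrees, 40 in red; its clamp screw reaches y = -71.
- back (a joint): Angle of the white back about its hinge, rad: 0 = folded flat on the base, grows as its far edge rises; 0.698 = 40 degrees, limit 1.571. The back is 142 mm long from the hinge, 98 mm wide, 6 mm thick (3 mm either side of the hinge plane), 0.26 kg. Dry friction of 0.9 N m (9 to 12 N at the tab to raise it): it stays where it is left, also with the handpiece on it.
- back_hinge (a point): Point on the hinge line at the middle of its width: origin of the back's frame, whose x runs up the white face away from the hinge, y to the left along the hinge, z out of the face. The other back_ points have the same axes.
- back_tab (a point): Middle of the top of the orange lifting tab, at (106, -30, 33) mm in the back's frame. The tab is an upright plate 28 mm long (x), 10 mm thick (y), its top 30 mm above the white face, with a flange 3 mm high and 20 mm wide at its foot. Pinch it across y.
- back_cradle (a point): Where the middle of the handpiece's underside lies when home, at (79, 17, 11) mm in the back's frame. Two black saddles, 12 mm long, stand 43 mm above and below it along x. Their floor (z = 0 of this point) is 8 mm above the white face; they are 26 mm wide inside up to 10 mm above the floor, then flare to 19 mm, at most 46 mm wide outside. Between them nothing stands on the white face.
- back_stop (a point): Face of the stop, at (20, 17, 11) mm in the back's frame, 59 mm down the slope from the cradle point: a black yoke of two prongs, 16 mm above the saddles' floor, 18 mm apart. The end of the handpiece's body rests on it and the thin tail passes between the prongs.
- handpiece: White rotary-file handpiece, 189 mm long over bit and tail, 24 mm thick, 0.11 to 0.22 kg, lying on the table left of the rest. Origin: middle of the underside. Long axis y: gold file bit towards -y, black tail towards +y; z up. The firm body to grip is 118 mm long (y = -59 to +59), 21 mm wide (x), 23 mm high. It does not roll.
- handpiece_bit (a point): Tip of the gold file bit, on the handpiece's axis at (0, -90, 12) mm in the handpiece's frame.
- varnish_red: Bystander: red varnish bottle with black cap, 31 x 31 x 72 mm, standing behind the rest, by the cabinet. Origin: centre of the underside.
- varnish_teal: Bystander: teal varnish bottle with white cap, 31 x 31 x 72 mm, standing behind the rest, by the cabinet. Origin: centre of the underside.
- powder_tub: Bystander: white screw-lid tub, 55 mm across, 44 mm high, left of the handpiece. Origin: centre of the underside.
Not all that is in view belongs to the job. Leave any orange look-alike of the handpiece alone.

How it is judged:
By the outcome, as a careful person would: the job done as asked, in the order asked, and still so for the second after the job is handed in, with the robot touching nothing.
It also fails if it takes over 54 s, if anything falls off the work surface, if the arm or the gripper's body presses on something with over 40 N, if the wrist force passes 120 N, or if a joint passes its speed limit or range.

ROBOT

A 6-joint arm with a two-finger parallel gripper is mounted at the origin on the work surface; the furniture and walls round the work are solid. World frame = base frame: x ahead of the robot, y to its left, z up, the work surface at z = 0. Lengths are in m, angles in rad, forces in N, time in s.
With the tool pointing down it reaches from about 0.275 to 0.85 m from the base axis. Payload 19 kg.
Tool frame: the origin (TCP) lies at the very end of the fingers, on their centre line; the grasp point (between the pads) lies ctrl.grasp_offset behind it (ctrl.grasp_offset is the distance from the TCP to the grasp point, in m); z points along the fingers, y is the line along which they close (so a half turn about z gives the same grasp; the last joint's range is limited). The gripper opens to 85 mm and grips with 20 to 120 N. Pads are 22 mm wide; open, the fingers measure 114 mm over their backs; the gripper's body (76 mm by 85 mm) begins 54 mm behind the grasp point. The pads swing forward as they close: fully open they stand 13 mm farther back than shut.
Start: joints at [1.136, 0.15, 1.437, -0, 1.554, -0.134], TCP at [0.17, 0.549, 0.207] pointing down, gripper open.
Joint ranges: [-2.8, 2.8], [-0.68, 2.1], [0.12, 2.68], [-1.39, 4.53], [0.16, 2.79], [-2.81, 2.81]. Speed limits (rad/s): [1.89, 1.89, 2.22, 3.01, 3.01, 3.01].

INTERFACE

Orientations are given as a unit quaternion [x, y, z, w].
In Python, from cell import ctrl gives the robot as it stands.
- The arm moves only by the tool servo_tool, never from a script. Its argument "series" is one flat list of numbers, 7 for each row, row after row: the turn, a rotation vector about the tool's x, y, z in degrees, then the shift along the tool's x, y, z in m, then the gripper command: -1 is shut, 1 is fully open, values between are in proportion. A call has 1 to 10 rows; each row is the pose to reach, as a shift and turn from the pose commanded when the call began, along the tool's axes at that moment; what a row does not reach only later rows make up. A row lasts 1/8 s, in which the tool goes at most 62.5 mm and 10.7 degrees, less where a joint would pass 70% of its speed; a pose out of reach is approached as far as the arm can. A call with a gripper value outside its range is refused whole. The fingers move at their own pace and stop on an object; "grip_force" is the grip in N (left out, the last holds). Time passes only in rows, so rows that repeat a pose let the fingers close. It gives the time, the measured TCP pose, the force, the opening and the grip force at its end, in the units of the state.
- ctrl.state(): the state, without advancing time (a new reading comes with each control period).
- ctrl.get_image(name): name is "side" or "top"; returns the picture (480x640x3 uint8, red, green, blue); there is no depth.
- ctrl.camera_model(name): a dict with "fx", "fy", "cx", "cy" (pixels), "xyz" and "attitude" of the camera in the world. Camera axes: x right, y down, z forward; pixel columns grow to the right and rows downward; lengths in m; the calibration is good to about 2 mm. A picture is of the moment at which its call begins. camera_model takes no time and is no camera call.
- ctrl.hand_in(): hands the job in; it is judged then, once.
Trained networks look in the newest picture that a camera, given by its name, has taken for a name from the list of things; names that differ only in an ending like _2 or _b are one class to them, and where a whole thing is asked for, a point or a joint stands for the part that bears it (a point fixed in the world has none). Each returns a list of dicts, best first, with "confidence" (0 to 1); they miss things now and then, are a little off and sometimes report something else, mostly with a low value. They report only what shows in the picture. A call takes as long as a camera call. They do not tell look-alikes from the thing itself.
- ctrl.silhouettes(query, camera): "mask" (480x640 bool, what is visible of it).
- ctrl.spot_point(query, camera): "location" ([x, y, z] in m, in world coordinates, good to about 4 mm: a listed point, or the origin of a listed thing).
The state is a dict: "clock": time; "joint_pos": joint angles; "qd": joint speeds; "effort": joint torques, N m; "ee_pos": TCP position; "tool_rot": TCP orientation; "ft_force": force on the tool from outside, world axes, zero at the start; "moment": the same for the moment, N m; "opening": finger opening in m; "finger_force": force on a finger pad.
Only numpy, scipy, OpenCV 4.12 (cv2) and the standard library are available. Lean on these libraries where they do the work, as an engineer would, in place of code of your own. Each camera call takes 0.05 s, during which the arm holds its last target. There are 200 camera calls.

## Working session

There is one attempt and no reset: what is moved stays moved. The work goes in short steps, Python scripts to look and compute and a tool call to move; the robot and the scene stay as the last step left them, time stands still between calls to the robot, and variables do not carry over. Pictures are saved under pics/ and viewed, at most 10 in all, crops included, and the job is handed in when it is done.

Besides the shell and the picture viewer there is one more tool, called after ">>>" as a command line: name --argument value ..., lists and objects as JSON in quotes. servo_tool: Moves the arm, as the interface text tells. Its arguments: {"type":"object","properties":{"series":{"type":"array","items":{"type":"number"}},"grip_force":{"type":"number"}},"required":["series"]}

```bash
mkdir -p pics; ls
cat > h.py <<'E'
import numpy as np, cv2
from scipy.spatial.transform import Rotation as R
from cell import ctrl
def cam(n):
    m=ctrl.camera_model(n); a=np.array(m['attitude'])
    Rm=R.from_quat(a).as_matrix() if a.size==4 else a.reshape(3,3)
    return m,np.array(m['xyz']),Rm
def proj(n,p):
    m,t,Rm=cam(n); c=(np.atleast_2d(p)-t)@Rm
    return np.c_[m['fx']*c[:,0]/c[:,2]+m['cx'],m['fy']*c[:,1]/c[:,2]+m['cy']]
def ray(n,u,v,z):
    m,t,Rm=cam(n); d=Rm@np.array([(u-m['cx'])/m['fx'],(v-m['cy'])/m['fy'],1]); return t+d*(z-t[2])/d[2]
def snap(n,f):
    im=ctrl.get_image(n); cv2.imwrite(f'pics/{f}.png',im[...,::-1]); return im
def spots(qs,cams=('side','top')):
    for q in qs:
        for c in cams:
            for r in ctrl.spot_point(q,c)[:2]: print(q,c,np.round(r['location'],4),round(r['confidence'],2))
def st():
    s=ctrl.state(); print({k:np.round(s[k],4) for k in ('clock','joint_pos','ee_pos','tool_rot','ft_force','opening','finger_force')})
E
python3 - <<'E'
from h import *
print(ctrl.grasp_offset, [ctrl.camera_model(c) for c in ('side','top')])
a=snap('side','s0');b=snap('top','t0')
spots(['rest','back_hinge','back_tab','back_cradle','back_stop','handpiece','handpiece_bit','varnish_red','varnish_teal','powder_tub'])
st()
E
```

```text
pics
0.0187 [{'fx': 584.6440059200327, 'fy': 584.6440059200327, 'cx': 321.0090670463651, 'cy': 237.11638899762303, 'xyz': array([0.18705486, 1.1329775 , 0.75578295]), 'attitude': array([-0.20693476,  0.88254851, -0.41155613,  0.09438051])}, {'fx': 466.6849629100836, 'fy': 466.6849629100836, 'cx': 310.9923130875146, 'cy': 234.24845015690363, 'xyz': array([0.40134511, 0.43411819, 0.99624192]), 'attitude': array([-0.70021989,  0.71203907, -0.03768796,  0.03566617])}]
rest side [ 5.089e-01  2.789e-01 -1.000e-04] 0.98
rest top [ 5.704e-01  1.412e-01 -3.000e-04] 0.69
rest top [ 0.5083  0.2746 -0.0027] 0.64
back_hinge side [0.4497 0.2561 0.0238] 0.62
back_hinge top [0.4432 0.2541 0.0227] 0.86
back_tab side [0.5541 0.2598 0.0581] 0.95
back_tab top [0.5549 0.2565 0.0561] 0.59
back_cradle top [0.5143 0.298  0.0361] 0.94
back_stop side [0.4584 0.2816 0.0342] 0.74
back_stop side [0.5164 0.2966 0.0347] 0.28
back_stop top [0.4624 0.2801 0.032 ] 0.9
handpiece side [0.5074 0.6947 0.0029] 0.98
handpiece side [ 0.6243  0.5927 -0.0014] 0.98
handpiece top [ 6.209e-01  5.975e-01 -5.000e-04] 0.82
handpiece top [ 0.5459  0.4507 -0.0007] 0.75
handpiece_bit side [0.5823 0.6771 0.0124] 0.84
handpiece_bit side [0.4134 0.7003 0.007 ] 0.66
handpiece_bit top [0.5812 0.6759 0.0122] 0.8
handpiece_bit top [0.4176 0.7    0.015 ] 0.69
varnish_red side [ 0.6031  0.1545 -0.    ] 0.82
varnish_red side [0.5556 0.2612 0.06  ] 0.41
varnish_red top [0.6042 0.1568 0.0032] 0.63
varnish_teal top [ 0.5685  0.1422 -0.0013] 0.62
powder_tub side [ 0.4853  0.5418 -0.0017] 0.74
powder_tub top [0.4812 0.5455 0.0032] 0.67
{'clock': np.float64(1.1), 'joint_pos': array([ 1.136 ,  0.1504,  1.4374,  0.    ,  1.5538, -0.134 ]), 'ee_pos': array([0.1703, 0.5491, 0.2071]), 'tool_rot': array([ 0.1498,  0.9887, -0.    , -0.    ]), 'ft_force': array([-0.3993,  0.5422, -0.6084]), 'opening': np.float64(0.0854), 'finger_force': np.float64(0.0)}
```

View pics/s0.png

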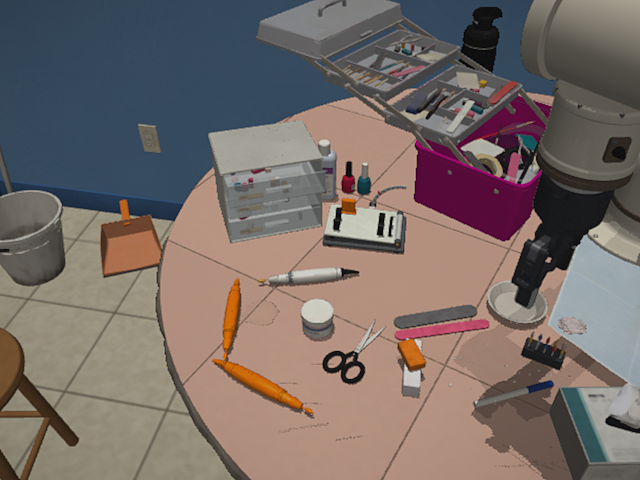

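View pics/t0.png

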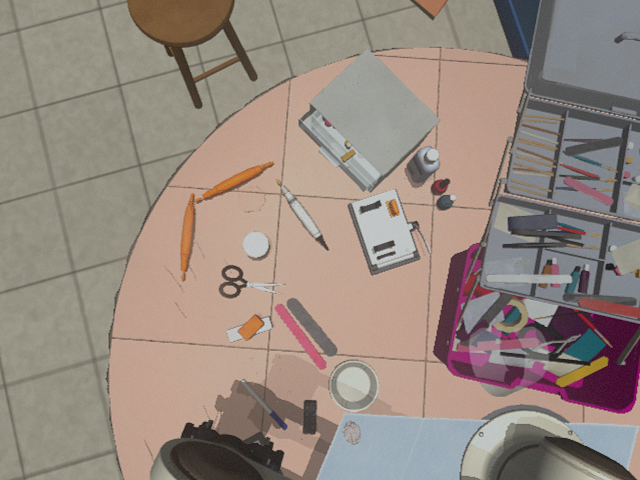

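The side picture shows the white handpiece with its bit at (262,282) and tail at (358,272). The rest is at about (365,228) with its orange tab at (348,205). In the top picture the handpiece runs from the bit at (279,181) to the tail at (327,249), the rest is at about (385,230) and its tab is at (393,207). The two orange look-alikes are further left.

Run:
```python
from h import *
im=cv2.imread('pics/t0.png')
cv2.imwrite('pics/c0.png',cv2.resize(im[165:285,270:450],None,fx=4.4,fy=4.4,interpolation=cv2.INTER_CUBIC))
sm=cv2.imread('pics/s0.png')
for q in ('handpiece','rest','back'):
  for c in ('top','side'):
    for r in ctrl.silhouettes(q,c)[:4]:
        m=r['mask'].astype(np.uint8); v,u=np.nonzero(m)
        if len(u)<50: continue
        rect=cv2.minAreaRect(np.c_[u,v].astype(np.float32)); 
        print(q,c,round(r['confidence'],2),len(u),np.round(rect[0],1),np.round(cv2.boxPoints(rect).ravel(),1))
        if q=='handpiece':
            w=np.array([ray(c,a,b,0.012) for a,b in zip(u,v)])[:,:2]; k=w.mean(0); e=np.linalg.svd(w-k,full_matrices=False)[2][0]; s=(w-k)@e
            print('  c',k.round(4),'dir',np.degrees(np.arctan2(e[1],e[0])).round(1),'mid',(k+e*(s.min()+s.max())/2).round(4),'len',np.ptp(s).round(3))
        if q=='rest' and c=='top': print('  base corners',[ray(c,*p,0.005)[:2].round(4) for p in cv2.boxPoints(rect)])
```

```text
handpiece top 0.96 737 [301.2 214.3] [270.4 184.2 281.  176.3 332.1 244.4 321.5 252.4]
  c [0.5467 0.4501] dir -145.1 mid [0.5475 0.4507] len 0.183
handpiece top 0.91 682 [186.4 235.9] [177.  277.5 184.6 193.3 195.8 194.3 188.1 278.6]
  c [0.5079 0.694 ] dir 174.3 mid [0.5054 0.6943] len 0.18
handpiece top 0.58 711 [234.7 179.9] [198.8 190.6 264.8 157.6 270.6 169.2 204.6 202.2]
  c [0.6227 0.5925] dir 116.4 mid [0.6232 0.5915] len 0.158
handpiece side 0.82 904 [308.5 276.1] [258.3 275.1 357.1 264.1 358.6 277.2 259.8 288.1]
  c [0.5449 0.4449] dir 35.0 mid [0.5479 0.447 ] len 0.182
handpiece side 0.64 1395 [262.8 385.8] [210.2 365.5 219.2 350.1 315.4 406.2 306.4 421.6]
  c [0.5055 0.6913] dir 174.0 mid [0.504  0.6914] len 0.183
rest top 0.78 4110 [387.8 229.9] [345.2 203.9 404.8 182.9 430.5 255.9 370.9 276.9]
  base corners [array([0.5689, 0.3558]), array([0.6128, 0.2259]), array([0.4541, 0.177 ]), array([0.4117, 0.3052])]
back top 0.77 3244 [388.1 227.8] [350.3 202.9 403.4 185.2 425.9 252.7 372.8 270.4]
back side 0.68 2419 [364.  220.6] [324.1 235.3 328.9 196.5 403.9 205.9 399.  244.6]
```

View pics/c0.png

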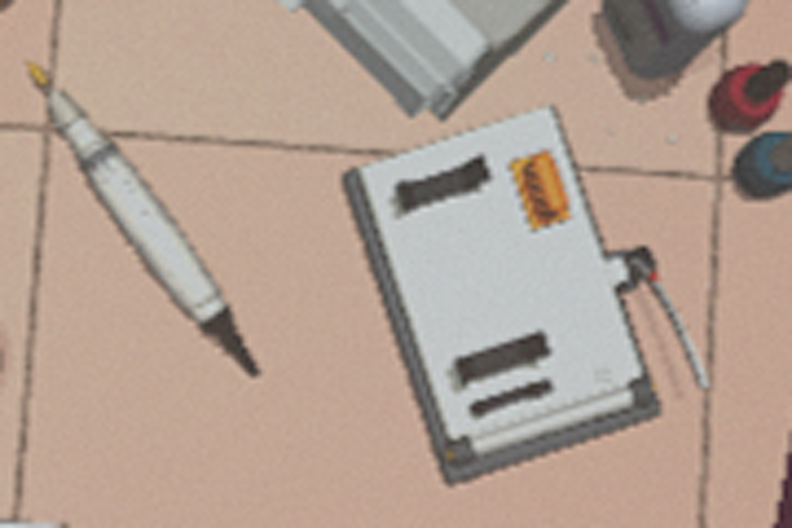

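The crop shows the rest turned about -17 degrees, with its hinge edge at the lower right. The tab is at about (541,188) in the crop, and the saddles are at (441,184) and (503,358). I'll fit the rest pose to these features.

Run:
```python
from h import *
from scipy.optimize import least_squares
P=np.array([[76,49,24],[76,-49,24],[-80,55,6],[-80,-55,6],[80,55,8],[56,17,48],[-30,17,48],[-46,17,46],[40,-30,45]])/1000
px=np.array([[360,175],[553,108],[450,483],[657,410],[347,175],[441,184],[503,358],[511,397],[541,189]])/4.4+[270,165]
def T(q,P): return P@R.from_euler('z',q[2]).as_matrix().T+[q[0],q[1],0]
f=lambda q:(proj('top',T(q,P))-px).ravel()
s=least_squares(f,[.51,.27,-.3],loss='soft_l1'); q=s.x
print(q, np.degrees(q[2])); print(s.fun.reshape(-1,2).round(1))
for n,p in dict(hinge=[-66,0,21],tab=[40,-30,54],cradle=[13,17,32],stop=[-46,17,32]).items(): print(n,T(q,np.array([p])/1000.).round(4), proj('side',T(q,np.array([p])/1000.)).round(1))
```

```text
[0.50656122 0.27468537 0.30265014] 17.34057585100919
[[-0.4 -0.4]
 [-0.4  0.5]
 [-0.5  1.1]
 [ 1.5  1.4]
 [-1.3 -0. ]
 [ 0.1 -0.1]
 [-0.2 -0. ]
 [ 0.4 -1.4]
 [ 1.3 -0.8]]
hinge [[0.4436 0.255  0.021 ]] [[399.5 228.7]]
tab [[0.5537 0.258  0.054 ]] [[349.  201.4]]
cradle [[0.5139 0.2948 0.032 ]] [[359.3 225.7]]
stop [[0.4576 0.2772 0.032 ]] [[389.3 228.8]]
```

```bash
cat >> h.py <<'E'
q=np.array([.5068,.2753,np.radians(17.3)])   # rest pose
Rr=R.from_euler('z',q[2]); H=Rr.apply([-.066,0,.021])+[q[0],q[1],0]
def back(th,p):  # back-frame point (m) and tool rot (tool x=-back x, y=back y, z=-back z)
    Rb=Rr*R.from_euler('y',-th,degrees=True)
    return H+Rb.apply(p), Rb*R.from_matrix(np.diag([-1,1,-1.]))
def down(a): # tool down, tool y at world angle a deg
    return R.from_euler('z',a-90,degrees=True)*R.from_matrix(np.diag([-1,1,-1.]))
def rows(ts,start=None):
    s=ctrl.state(); p0,R0=start or (np.array(s['ee_pos']),R.from_quat(s['tool_rot']))
    for p,Rt in ts:
        print(np.round(np.r_[np.degrees((R0.inv()*Rt).as_rotvec()),R0.inv().apply(np.array(p)-p0)*1000],1).tolist())
E
python3 - <<'E'
from h import *
g=back(0,[.100,-.030,.009]); print(g[0])
rows([(g[0]+[0,0,.12],g[1]),(g[0]+[0,0,.05],g[1])])
print('hand px->', ray('top',318.2,236.6,.012), ray('top',277.5,180,.012))
print('tab top at z.15-.3 tray edge', [ray('top',490,250,z).round(3) for z in (.2,.3)])
E
```

```text
[0.54818311 0.25676792 0.03      ]
[-0.0, 0.0, -34.5, -447.5, -167.3, 57.1]
[-0.0, 0.0, -34.5, -447.5, -167.3, 127.1]
hand px-> [0.49857189 0.41524539 0.012     ] [0.62206808 0.50033184 0.012     ]
tab top at z.15-.3 tray edge [array([0.452, 0.125, 0.2  ]), array([0.446, 0.164, 0.3  ])]
```

>>> servo_tool --series '[0,0,-8,-0.05,-0.02,0,-0.2,0,0,-16,-0.1,-0.04,0,-0.2,0,0,-24,-0.16,-0.06,0,-0.2,0,0,-30,-0.22,-0.08,0,-0.2,0,0,-34.5,-0.28,-0.105,0.01,-0.2,0,0,-34.5,-0.335,-0.125,0.02,-0.2,0,0,-34.5,-0.39,-0.147,0.035,-0.2,0,0,-34.5,-0.43,-0.16,0.05,-0.2,0,0,-34.5,-0.4475,-0.1673,0.057,-0.2,0,0,-34.5,-0.4475,-0.1673,0.067,-0.2]' --grip_force 60

```text
clock: 2.65
ee_pos: [0.5487, 0.2563, 0.1398]
tool_rot: [-0.149, 0.989, 0.0, 0.0]
ft_force: [-0.3, -0.3, -0.2]
opening: 0.0344
finger_force: 0.0
```

Run:
```python
from h import *
st(); g=back(0,[.100,-.030,.009]); rows([(g[0]+[0,0,.03],g[1]),g])
im=snap('top','t1'); im2=snap('side','s1')
spots(['back_tab'])
c=np.vstack([cv2.resize(im[150:290,310:460],(600,560))]); d=cv2.resize(im2[150:260,290:430],(0,0),fx=4,fy=4)
cv2.imwrite('pics/c1.png',d[...,::-1]); cv2.imwrite('pics/c1t.png',c[...,::-1])
```

```text
{'clock': np.float64(2.65), 'joint_pos': array([ 0.3099,  0.244 ,  1.4627,  0.    ,  1.4347, -1.561 ]), 'ee_pos': array([0.5487, 0.2563, 0.1398]), 'tool_rot': array([-1.495e-01,  9.888e-01,  0.000e+00,  1.000e-04]), 'ft_force': array([-0.299 , -0.2651, -0.2468]), 'opening': np.float64(0.0344), 'finger_force': np.float64(0.0)}
[0.0, 0.0, -0.1, 0.4, 0.6, 79.8]
[0.0, 0.0, -0.1, 0.4, 0.6, 109.8]
back_tab side [0.5555 0.2616 0.0573] 0.78
back_tab top [0.553  0.2553 0.0593] 0.84
```

View pics/c1.png

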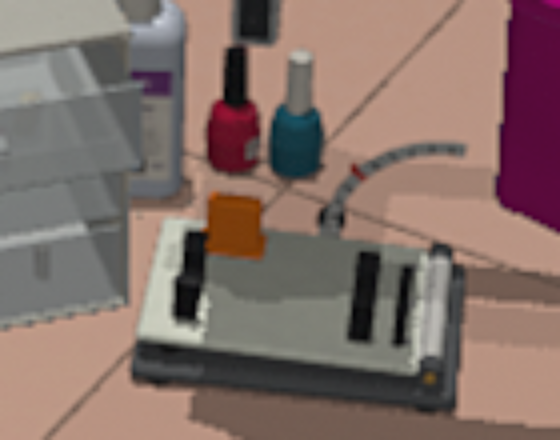

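The crop shows the tab at (236,225), free to reach, with the finger tip well above it at (255,20). Next I descend and close.

>>> servo_tool --series '[0,0,0,0,0.0005,0.03,-0.2,0,0,0,0,0.0005,0.06,-0.2,0,0,0,0,0.0005,0.08,-0.2,0,0,0,0,0.0005,0.095,-0.2,0,0,0,0,0.0005,0.104,-0.2,0,0,0,0,0.0005,0.109,-0.2,0,0,0,0,0.0005,0.1095,-0.6,0,0,0,0,0.0005,0.1095,-1,0,0,0,0,0.0005,0.1095,-1,0,0,0,0,0.0005,0.1095,-1]' --grip_force 60

```text
clock: 4.1
ee_pos: [0.5486, 0.2562, 0.0311]
tool_rot: [-0.15, 0.989, -0.001, 0.0]
ft_force: [2.1, -8.6, -0.1]
opening: 0.0057
finger_force: 58.7
```

Run:
```python
from h import *
st(); rows([back(t,[.100,-.030,.009]) for t in range(4,41,4)],back(0,[.100,-.030,.009]))
```

```text
{'clock': np.float64(4.1), 'joint_pos': array([ 0.3107,  0.3286,  1.5861, -0.0019,  1.2264, -1.5604]), 'ee_pos': array([0.5486, 0.2562, 0.0311]), 'tool_rot': array([-1.499e-01,  9.887e-01, -8.000e-04,  4.000e-04]), 'ft_force': array([ 2.1042, -8.5998, -0.1444]), 'opening': np.float64(0.0057), 'finger_force': np.float64(58.7217)}
[0.0, -4.0, 0.0, 0.9, -0.0, -7.0]
[0.0, -8.0, 0.0, 2.2, -0.0, -13.8]
[0.0, -12.0, 0.0, 4.1, -0.0, -20.6]
[0.0, -16.0, 0.0, 6.4, -0.0, -27.2]
[0.0, -20.0, 0.0, 9.1, 0.0, -33.7]
[0.0, -24.0, 0.0, 12.3, -0.0, -39.9]
[0.0, -28.0, -0.0, 15.9, -0.0, -45.9]
[0.0, -32.0, 0.0, 20.0, 0.0, -51.6]
[0.0, -36.0, 0.0, 24.4, -0.0, -57.1]
[0.0, -40.0, 0.0, 29.2, -0.0, -62.2]
```

>>> servo_tool --series '[0,-3,0,0.0006,0,-0.0052,-1,0,-6,0,0.0015,0,-0.0104,-1,0,-9,0,0.0027,0,-0.0155,-1,0,-12,0,0.0041,0,-0.0206,-1,0,-15,0,0.0058,0,-0.0256,-1,0,-18,0,0.0077,0,-0.0305,-1,0,-21,0,0.0099,0,-0.0353,-1,0,-24,0,0.0123,0,-0.0399,-1,0,-27,0,0.015,0,-0.0444,-1,0,-30,0,0.0179,0,-0.0488,-1]'

```text
clock: 5.35
ee_pos: [0.5309, 0.2508, 0.0792]
tool_rot: [-0.145, 0.955, 0.038, 0.256]
ft_force: [8.0, -10.5, -10.7]
opening: 0.0058
finger_force: 58.4
```

Run:
```python
from h import *
st(); g=back(30,[.100,-.030,.009]);print(g[0]); rows([back(t,[.100,-.030,.009]) for t in (32,34,36,38,40,41)],g)
```

```text
{'clock': np.float64(5.35), 'joint_pos': array([ 0.3153, -0.0507,  2.0187, -0.0143,  0.6494, -1.5475]), 'ee_pos': array([0.5309, 0.2508, 0.0792]), 'tool_rot': array([-0.1448,  0.9549,  0.0381,  0.2563]), 'ft_force': array([  7.98  , -10.4573, -10.659 ]), 'opening': np.float64(0.0058), 'finger_force': np.float64(58.3576)}
[0.53109532 0.25144567 0.07879423]
[0.0, -2.0, -0.0, 0.4, 0.0, -3.5]
[0.0, -4.0, -0.0, 0.9, 0.0, -7.0]
[0.0, -6.0, -0.0, 1.5, -0.0, -10.4]
[0.0, -8.0, 0.0, 2.2, 0.0, -13.8]
[0.0, -10.0, 0.0, 3.1, -0.0, -17.2]
[0.0, -11.0, -0.0, 3.6, -0.0, -18.9]
```

>>> servo_tool --series '[0,-2,0,0.0004,0,-0.0035,-1,0,-4,0,0.0009,0,-0.007,-1,0,-6,0,0.0015,0,-0.0104,-1,0,-8,0,0.0022,0,-0.0138,-1,0,-10,0,0.0031,0,-0.0172,-1,0,-10,0,0.0031,0,-0.0172,-1,0,-10,0,0.0031,0,-0.0172,-1]'

```text
clock: 6.22
ee_pos: [0.5198, 0.2474, 0.0922]
tool_rot: [-0.141, 0.929, 0.05, 0.337]
ft_force: [0.0, -16.2, -2.7]
opening: 0.0053
finger_force: 61.8
```

Run:
```python
from h import *
st(); s=ctrl.state()
d=Rr.inv().apply(np.array(s['ee_pos'])-H); print(d, 'angle', np.degrees(np.arctan2(d[2],d[0]))-np.degrees(np.arctan2(9,100)), np.hypot(d[0],d[2]), np.hypot(.1,.009))
im=snap('side','s2'); cv2.imwrite('pics/c2.png',cv2.resize(im[130:260,290:450],None,fx=4.4,fy=4.4,interpolation=cv2.INTER_CUBIC)[...,::-1])
```

```text
{'clock': np.float64(6.225), 'joint_pos': array([ 0.3178, -0.1567,  2.1618, -0.0284,  0.4404, -1.5326]), 'ee_pos': array([0.5198, 0.2474, 0.0922]), 'tool_rot': array([-0.1409,  0.9294,  0.0505,  0.3374]), 'ft_force': array([ 7.90000e-03, -1.62196e+01, -2.65530e+00]), 'opening': np.float64(0.0053), 'finger_force': np.float64(61.8082)}
[ 0.07011045 -0.03048644  0.07124879] angle 40.318619402168494 0.09995931821885455 0.1004041831797859
```

View pics/c2.png

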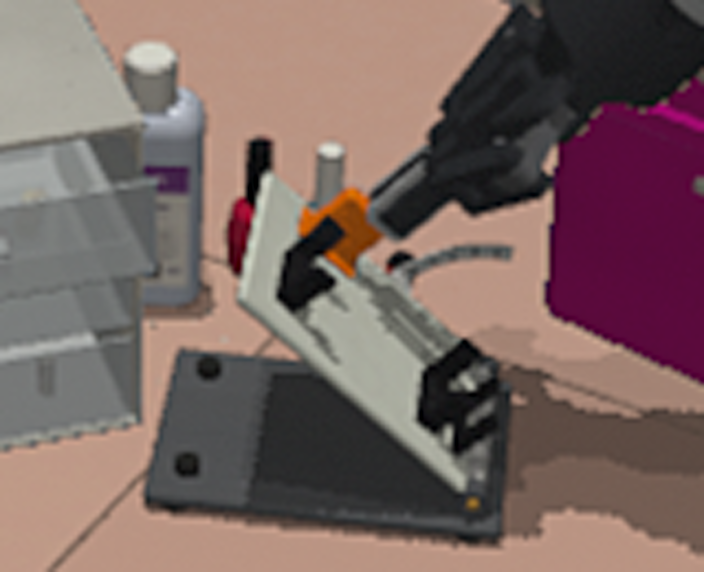

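The back is raised to about 40 degrees with the tab still in the grip. Next I release, back off along the tool axis, and measure the angle.

>>> servo_tool --series '[0,0,0,0,0,0,-0.4,0,0,0,0,0,0,-0.2,0,0,0,0,0,0,-0.2,0,0,0,0,0,-0.02,-0.2,0,0,0,0,0,-0.05,-0.2,0,0,0,0,0,-0.09,-0.2,0,15,0,0.02,0,-0.12,0,0,20,0,0.03,0.03,-0.14,0.1]'

```text
clock: 7.28
ee_pos: [0.4024, 0.2426, 0.1828]
tool_rot: [-0.147, 0.974, 0.026, 0.171]
ft_force: [0.6, 0.2, 0.2]
opening: 0.0468
finger_force: 0.0
```

Run:
```python
from h import *
st()
im=snap('side','s3'); t=snap('top','t3')
spots(['back_hinge','back_tab','back_cradle','back_stop'])
a=cv2.resize(im[150:270,310:430],(600,600),interpolation=cv2.INTER_CUBIC);cv2.imwrite('pics/c3.png',a[...,::-1])
for n,p in dict(tab=[.106,-.03,.033],cradle=[.079,.017,.011],farL=[.142,.049,.003],farR=[.142,-.049,.003],stop=[.02,.017,.011],farLb=[.142,.049,-.003]).items():
    for th in (37,40,43):
        w=back(th,p)[0]; print(n,th,w.round(4),((proj('side',w)[0]-[310,150])*5).round(0))
```

```text
{'clock': np.float64(7.275), 'joint_pos': array([ 0.4057, -0.3074,  1.9516, -0.04  ,  1.1528, -1.4543]), 'ee_pos': array([0.4024, 0.2426, 0.1828]), 'tool_rot': array([-0.1467,  0.974 ,  0.0255,  0.1706]), 'ft_force': array([0.5785, 0.1893, 0.1665]), 'opening': np.float64(0.0468), 'finger_force': np.float64(0.0)}
back_hinge side [0.4446 0.2561 0.0241] 0.73
back_hinge side [0.4911 0.2878 0.0848] 0.6
back_hinge top [0.4459 0.2543 0.0222] 0.75
back_tab side [0.5067 0.2465 0.1166] 0.61
back_tab top [0.5071 0.2446 0.1163] 0.87
back_tab top [0.4815 0.543  0.001 ] 0.45
back_cradle side [0.4917 0.2867 0.0813] 0.9
back_cradle side [ 0.6037  0.1574 -0.0022] 0.21
back_cradle top [0.4905 0.2868 0.0828] 0.82
back_stop side [0.4453 0.2755 0.0415] 0.61
back_stop top [0.4503 0.2743 0.0406] 0.7
tab 37 [0.5146 0.2463 0.1111] [304. 149.]
tab 40 [0.51   0.2449 0.1144] [317. 144.]
tab 43 [0.5052 0.2434 0.1174] [330. 138.]
cradle 37 [0.4926 0.2887 0.0773] [309. 293.]
cradle 40 [0.4898 0.2878 0.0802] [318. 288.]
cradle 43 [0.4867 0.2869 0.0829] [327. 283.]
farL 37 [0.5358 0.3356 0.1089] [158. 263.]
farL 40 [0.5312 0.3342 0.1146] [171. 251.]
farL 43 [0.5264 0.3327 0.12  ] [185. 241.]
farR 37 [0.5649 0.2421 0.1089] [190. 116.]
farR 40 [0.5604 0.2407 0.1146] [203. 105.]
farR 43 [0.5556 0.2392 0.12  ] [216.  95.]
stop 37 [0.4477 0.2747 0.0418] [425. 378.]
stop 40 [0.4466 0.2744 0.0423] [428. 377.]
stop 43 [0.4455 0.274  0.0427] [431. 377.]
farLb 37 [0.5392 0.3367 0.1041] [148. 272.]
farLb 40 [0.5349 0.3354 0.11  ] [161. 260.]
farLb 43 [0.5303 0.3339 0.1156] [174. 249.]
```

View pics/c3.png

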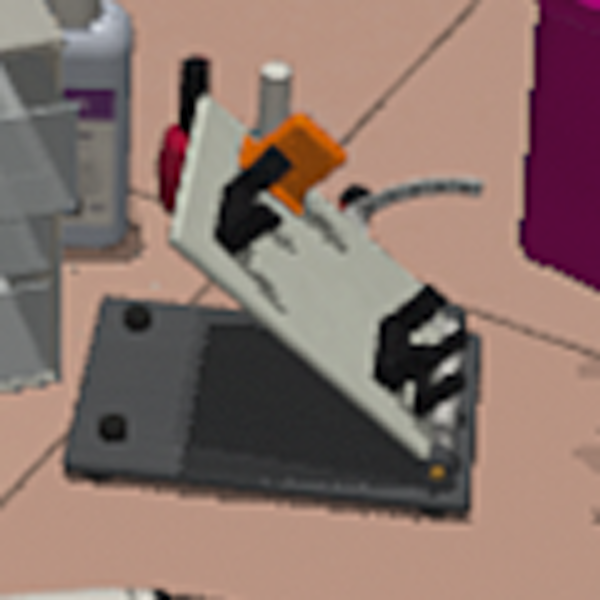

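Run:
```python
from h import *
w=lambda p:Rr.apply(np.array(p)/1000)+[q[0],q[1],0]
for n,p in dict(farLtop=[80,55,11],farLbot=[80,55,0],farRtop=[80,-55,11],nearLbot=[-80,55,0],nearRtop=[-80,-55,11]).items(): print('c3',n,((proj('side',w(p))[0]-[310,150])*5).round(0))
for n,p in dict(farL=[.142,.049,.003],farR=[.142,-.049,.003],tab=[.106,-.03,.033]).items(): print('c1 flat',n,((proj('side',back(0,p)[0])[0]-[290,150])*4).round(0))
t=cv2.imread('pics/t3.png'); cv2.imwrite('pics/c3t.png',cv2.resize(t[170:290,330:450],(600,600),interpolation=cv2.INTER_CUBIC))
for n,p in dict(farL=[.142,.049,.003],farR=[.142,-.049,.003],tabtop=[.106,-.03,.033]).items():
    for th in (37,40,43): print('c3t',n,th,((proj('top',back(th,p)[0])[0]-[330,170])*5).round(0))
```

```text
c3 farLtop [ 62. 464.]
c3 farLbot [ 62. 485.]
c3 farRtop [103. 296.]
c3 nearLbot [470. 529.]
c3 nearRtop [486. 334.]
c1 flat farL [140. 344.]
c1 flat farR [169. 224.]
c1 flat tab [235. 206.]
c3t farL 37 [151. 208.]
c3t farL 40 [156. 218.]
c3t farL 43 [162. 228.]
c3t farR 37 [391. 130.]
c3t farR 40 [398. 139.]
c3t farR 43 [406. 148.]
c3t tabtop 37 [386. 259.]
c3t tabtop 40 [392. 269.]
c3t tabtop 43 [398. 281.]
```

View pics/c3t.png

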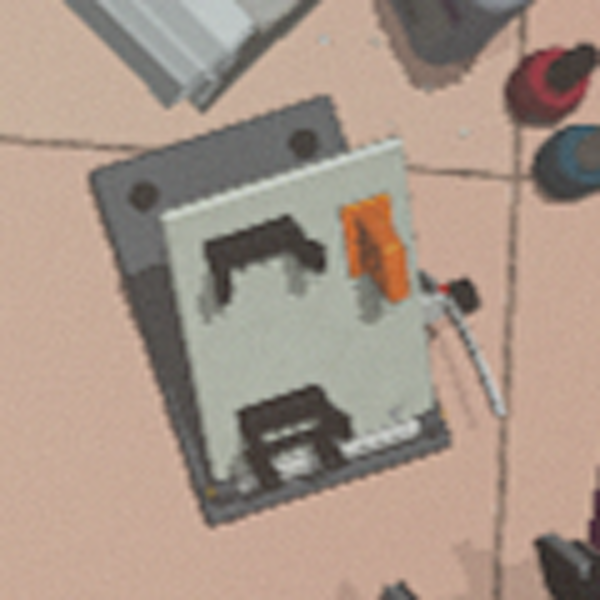

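Run:
```python
from h import *
for cam_,o in (('top',[330,170]),('side',[310,150])):
    for y in (-.059,-.065,-.071):
        print(cam_,y,[(th,((proj(cam_,back(th,[.058,y,0])[0])[0]-o)*5).round(0).tolist()) for th in (36,40,44)])
for f,o in (('t3',[330,170]),('t0',[330,170]),('s0',[310,150]),('s3',[310,150])):
    im=cv2.imread(f'pics/{f}.png').astype(int); b,g,r=im[...,0],im[...,1],im[...,2]
    m=(r-g>60)&(r-b>60)&(abs(g-b)<40); v,u=np.nonzero(m)
    k=(u>o[0]+50)&(u<o[0]+110)&(v>o[1]+25)&(v<o[1]+80); print(f,[(((a-o[0])*5),(c-o[1])*5,im[c,a].tolist()) for a,c in zip(u[k],v[k])][:12])
    dk=(im.max(2)<70); v,u=np.nonzero(dk); k=(u>o[0]+(84 if f[0]=='t' else 64))&(u<o[0]+(100 if f[0]=='t' else 78))&(v>o[1]+(50 if f[0]=='t' else 33))&(v<o[1]+(66 if f[0]=='t' else 46)); print(' dark',((u[k].mean()-o[0])*5).round(),((v[k].mean()-o[1])*5).round(),k.sum())
```

```text
top -0.059 [(36, [440.0, 296.0]), (40, [443.0, 301.0]), (44, [447.0, 306.0])]
top -0.065 [(36, [454.0, 291.0]), (40, [457.0, 296.0]), (44, [461.0, 302.0])]
top -0.071 [(36, [467.0, 287.0]), (40, [471.0, 291.0]), (44, [475.0, 297.0])]
side -0.059 [(36, [346.0, 227.0]), (40, [353.0, 222.0]), (44, [360.0, 216.0])]
side -0.065 [(36, [348.0, 219.0]), (40, [354.0, 213.0]), (44, [361.0, 208.0])]
side -0.071 [(36, [349.0, 210.0]), (40, [355.0, 205.0]), (44, [363.0, 199.0])]
t3 [(np.int64(355), np.int64(215), [56, 94, 164]), (np.int64(360), np.int64(220), [59, 89, 150]), (np.int64(365), np.int64(225), [56, 95, 162]), (np.int64(355), np.int64(230), [53, 89, 158]), (np.int64(390), np.int64(230), [73, 111, 177]), (np.int64(345), np.int64(235), [65, 102, 175]), (np.int64(355), np.int64(235), [56, 87, 151]), (np.int64(345), np.int64(240), [81, 115, 178]), (np.int64(375), np.int64(240), [56, 93, 161]), (np.int64(355), np.int64(250), [58, 95, 166]), (np.int64(355), np.int64(255), [55, 93, 166]), (np.int64(380), np.int64(255), [52, 86, 154])]
 dark 461.0 291.0 18
t0 [(np.int64(305), np.int64(160), [58, 97, 159]), (np.int64(315), np.int64(190), [60, 94, 156]), (np.int64(325), np.int64(210), [66, 102, 164]), (np.int64(310), np.int64(220), [63, 90, 151]), (np.int64(315), np.int64(225), [63, 98, 161]), (np.int64(440), np.int64(285), [60, 66, 160]), (np.int64(440), np.int64(290), [74, 78, 145])]
 dark 430.0 261.0 5
s0 [(np.int64(340), np.int64(205), [44, 51, 156]), (np.int64(340), np.int64(210), [12, 15, 119]), (np.int64(345), np.int64(215), [24, 25, 103]), (np.int64(350), np.int64(220), [34, 38, 104])]
 dark 368.0 205.0 2
s3 [(np.int64(330), np.int64(135), [100, 129, 190]), (np.int64(340), np.int64(160), [47, 80, 145]), (np.int64(330), np.int64(165), [30, 68, 132]), (np.int64(275), np.int64(195), [57, 85, 149]), (np.int64(340), np.int64(205), [55, 57, 119])]
 dark 352.0 194.0 16
```

Run:
```python
from h import *
im=cv2.cvtColor(cv2.imread('pics/s3.png'),cv2.COLOR_BGR2GRAY).astype(float)
pts=[]
for u in range(352,392,2):
    v0=(243+ (5*(u-310)-175)*.868)/5+150
    vs=np.arange(int(v0)-6,int(v0)+8); d=np.diff(im[vs,u]); i=np.argmin(d); 
    pts.append((u,vs[i]+.5))
pts=np.array(pts); k=cv2.fitLine(pts.astype(np.float32),cv2.DIST_HUBER,0,.01,.01).ravel()
print('slope obs',k[1]/k[0], 'v at u=370',k[3]+(370-k[2])*k[1]/k[0], (pts[:,1]-(k[3]+(pts[:,0]-k[2])*k[1]/k[0])).round(1))
for th in (36,38,40,42,44):
    a,b=proj('side',[back(th,[.13,.049,-.003])[0],back(th,[.03,.049,-.003])[0]]); s=(b-a)[1]/(b-a)[0]; print(th,s, a[1]+(370-a[0])*s)
```

```text
slope obs 0.81173384 v at u=370 221.01173 [ 4.1  3.5  1.9  3.2 -1.4 -0.  -0.6 -0.3  0.1 -0.5 -0.1  0.2 -0.4 -0.
  0.4  0.7  0.1  0.5  0.9  0.3]
36 0.6965651192781804 226.9282253269323
38 0.7444036689056651 225.64294200832504
40 0.795457720412908 224.27331070518454
42 0.8502004185314533 222.80684220436189
44 0.9091952614874946 221.22866775697696
```

The edge slope, the corners and the clamp knob all put the back at about 42 to 42.5 degrees, a little past the red line. I have time to regrip the tab and ease it down about 2 degrees.

Run:
```python
from h import *
rows([back(42,[.100,-.030,z]) for z in (.09,.05,.009)]); g=back(42,[.100,-.030,.009]); print(g[0]); rows([back(41,[.1,-.03,.009]),back(39.7,[.1,-.03,.009])],g)
```

```text
[-0.0, -22.0, -0.1, -44.3, -30.1, 43.2]
[-0.0, -22.0, -0.1, -59.3, -30.0, 80.3]
[-0.0, -22.0, -0.1, -74.6, -30.0, 118.3]
[0.51790985 0.24733885 0.09460136]
[0.0, 1.0, 0.0, -0.1, -0.0, 1.7]
[0.0, 2.3, 0.0, -0.3, 0.0, 4.0]
```

>>> servo_tool --series '[0,-8,0,-0.02,-0.015,0.01,-0.2,0,-16,0,-0.036,-0.03,0.025,-0.2,0,-22,0,-0.0443,-0.03,0.0432,-0.2,0,-22,0,-0.0593,-0.03,0.0803,-0.2,0,-22,0,-0.067,-0.03,0.1,-0.2,0,-22,0,-0.0746,-0.03,0.118,-0.2,0,-22,0,-0.0746,-0.03,0.1183,-0.6,0,-22,0,-0.0746,-0.03,0.1183,-1,0,-22,0,-0.0746,-0.03,0.1183,-1,0,-22,0,-0.0746,-0.03,0.1183,-1]'

```text
clock: 9.02
ee_pos: [0.5178, 0.2479, 0.0957]
tool_rot: [-0.14, 0.923, 0.054, 0.355]
ft_force: [-0.4, 0.5, -0.4]
opening: 0.0
finger_force: 0.0
```

>>> servo_tool --series '[0,0.8,0,-0.0001,0,0.0013,-1,0,1.6,0,-0.0002,0,0.0027,-1,0,2.3,0,-0.0003,0,0.004,-1,0,2.3,0,-0.0003,0,0.004,-1,0,2.3,0,-0.0003,0,0.004,-1]'

```text
clock: 9.65
ee_pos: [0.5208, 0.2488, 0.0923]
tool_rot: [-0.141, 0.93, 0.051, 0.336]
ft_force: [-2.5, 0.3, 1.8]
opening: 0.0003
finger_force: 1.1
```

>>> servo_tool --series '[0,0,0,0,0,0,-0.4,0,0,0,0,0,0,-0.2,0,0,0,0,0,0,-0.2,0,0,0,0,0,-0.02,-0.2,0,0,0,0,0,-0.05,-0.2,0,0,0,0,0,-0.09,-0.2,0,15,0,0.02,0,-0.12,0,0,20,0,0.03,0.03,-0.14,0.1]'

```text
clock: 10.65
ee_pos: [0.4034, 0.2428, 0.1827]
tool_rot: [-0.147, 0.975, 0.025, 0.168]
ft_force: [1.6, 0.7, 0.9]
opening: 0.0469
finger_force: 0.0
```

```bash
cat >> h.py <<'E'
def slope(f):
    im=cv2.cvtColor(cv2.imread(f),cv2.COLOR_BGR2GRAY).astype(float); pts=[]
    for u in range(361,392):
        v0=(243+(5*(u-310)-175)*.868)/5+150; vs=np.arange(int(v0)-6,int(v0)+8); pts.append((u,vs[np.argmin(np.diff(im[vs,u]))]+.5))
    k=cv2.fitLine(np.float32(pts),cv2.DIST_HUBER,0,.01,.01).ravel(); print(f,'slope',k[1]/k[0],'v370',k[3]+(370-k[2])*k[1]/k[0])
E
python3 - <<'E'
from h import *
st(); im=snap('side','s4'); snap('top','t4'); slope('pics/s3.png'); slope('pics/s4.png')
spots(['back_hinge','back_tab','back_cradle','back_stop','handpiece'])
E
```

```text
{'clock': np.float64(10.65), 'joint_pos': array([ 0.4046, -0.3014,  1.9462, -0.039 ,  1.1578, -1.4554]), 'ee_pos': array([0.4034, 0.2428, 0.1827]), 'tool_rot': array([-0.1467,  0.9745,  0.025 ,  0.1679]), 'ft_force': array([1.6225, 0.688 , 0.8671]), 'opening': np.float64(0.0469), 'finger_force': np.float64(0.0)}
pics/s3.png slope 0.8559156 v370 220.7516
pics/s4.png slope 0.8098916 v370 222.02776
back_hinge side [ 0.6052  0.1568 -0.0016] 0.75
back_hinge side [0.4455 0.2575 0.0238] 0.66
back_hinge top [0.4433 0.2542 0.0199] 0.85
back_tab top [0.5116 0.2436 0.1136] 0.91
back_cradle side [0.4899 0.2876 0.0799] 0.83
back_cradle top [0.6011 0.1556 0.0022] 0.74
back_cradle top [0.4883 0.2884 0.0867] 0.65
back_stop side [0.45   0.2771 0.0412] 0.79
back_stop top [0.4488 0.2777 0.042 ] 0.66
handpiece side [0.5446 0.4524 0.003 ] 0.81
handpiece side [ 0.6231  0.5959 -0.0034] 0.72
handpiece top [0.6189 0.594  0.    ] 0.78
handpiece top [ 0.5067  0.2758 -0.001 ] 0.74
```

Run:
```python
from h import *
tool=R.from_quat([-.141,.929,.05,.337]); p=np.array([.5198,.2474,.0922])
for d in (0,-.01,-.0187,-.03,-.05): print('c2',d,((proj('side',p+tool.apply([0,0,d]))[0]-[290,130])*4.4).round())
print('tab top/bot/ends',[((proj('side',back(41,x)[0])[0]-[290,130])*4.4).round() for x in ([.092,-.03,.033],[.12,-.03,.033],[.12,-.03,.003],[.092,-.03,.003])])
s=ctrl.state(); t=R.from_quat(s['tool_rot']); im=cv2.imread('pics/s4.png').copy(); tp=cv2.imread('pics/t4.png').copy()
for d,c in ((0,(0,0,255)),(-.0187,(0,255,0)),(-.04,(255,0,0))):
    for i,n in ((im,'side'),(tp,'top')):
        for y in (-.0235,.0235):
            u=proj(n,np.array(s['ee_pos'])+t.apply([0,y,d]))[0].round().astype(int); cv2.circle(i,tuple(int(k) for k in u),1,c,-1)
u=proj('side',s['ee_pos'])[0].astype(int); w=proj('top',s['ee_pos'])[0].astype(int)
f=lambda i,u:cv2.resize(i[u[1]-40:u[1]+40,u[0]-48:u[0]+48],(384*1,320),interpolation=cv2.INTER_NEAREST)
cv2.imwrite('pics/c4.png',np.hstack([f(im,u),f(tp,w)]))
```

```text
c2 0 [341. 253.]
c2 -0.01 [357. 240.]
c2 -0.0187 [370. 229.]
c2 -0.03 [388. 214.]
c2 -0.05 [420. 188.]
tab top/bot/ends [array([393., 232.]), array([348., 193.]), array([301., 232.]), array([346., 270.])]
```

View pics/c4.png

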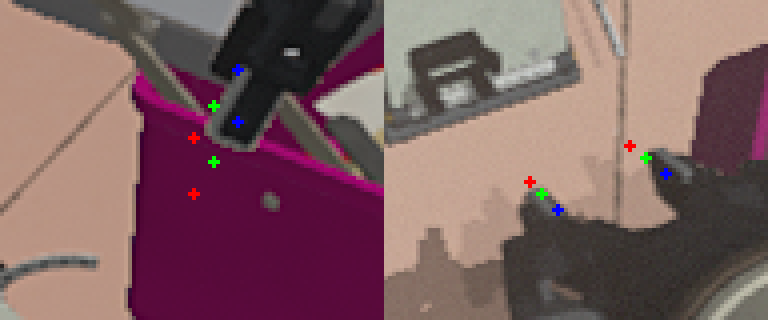

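The crop shows the finger tips at (535,190) and (655,155), about 20 mm behind where the reported TCP projects. So the first tab grip was only a tip grip. I'll check that above the handpiece before going down.

Run:
```python
from h import *
D=down(124.8); rows([(np.array([.547,.4495,z]),D) for z in (.16,.08,.06)])
```

```text
[-3.0, 19.6, -17.4, -178.7, 154.3, 86.0]
[-3.0, 19.6, -17.4, -151.8, 154.3, 161.3]
[-3.0, 19.6, -17.4, -145.0, 154.3, 180.1]
```

>>> servo_tool --series '[0,5,-4,-0.02,0.03,-0.01,0,-1,9,-9,-0.055,0.06,0,0,-2,14,-13,-0.1,0.09,0.03,0,-3,18,-16,-0.14,0.12,0.06,-0.1,-3,19.6,-17.4,-0.17,0.145,0.08,-0.1,-3,19.6,-17.4,-0.1787,0.1543,0.086,-0.1,-3,19.6,-17.4,-0.167,0.1543,0.118,-0.1,-3,19.6,-17.4,-0.1518,0.1543,0.1613,-0.1,-3,19.6,-17.4,-0.1518,0.1543,0.1613,-0.1]'

```text
clock: 12.38
ee_pos: [0.5453, 0.4485, 0.0775]
tool_rot: [-0.299, 0.954, -0.001, -0.003]
ft_force: [0.1, 0.6, 0.0]
opening: 0.0382
finger_force: 0.0
```

Run:
```python
from h import *
st(); im=snap('side','s5'); tp=snap('top','t5'); s=ctrl.state(); t=R.from_quat(s['tool_rot'])
im=im[...,::-1].copy();tp=tp[...,::-1].copy()
for d,c in ((0,(0,0,255)),(-.0187,(0,255,0)),(-.04,(255,0,0))):
    for i,n in ((im,'side'),(tp,'top')):
        for y in (-.019,.019):
            u=proj(n,np.array(s['ee_pos'])+t.apply([0,y,d]))[0].round().astype(int); i[u[1],u[0]]=c
for i,n in ((im,'side'),(tp,'top')):
    for k in (-59,0,59):
        u=proj(n,np.array([.547,.4495,.023])-np.array([np.cos(np.radians(34.8)),np.sin(np.radians(34.8)),0])*k/1000)[0].round().astype(int); i[u[1],u[0]]=(255,0,255)
u=proj('side',s['ee_pos'])[0].astype(int); w=proj('top',s['ee_pos'])[0].astype(int)
f=lambda i,u:cv2.resize(i[u[1]-60:u[1]+50,u[0]-40:u[0]+40],(400,550),interpolation=cv2.INTER_NEAREST)
cv2.imwrite('pics/c5.png',np.hstack([f(im,u),f(tp,w)]))
```

```text
{'clock': np.float64(12.375), 'joint_pos': array([ 5.7950e-01,  4.9010e-01,  1.2586e+00, -4.0000e-04,  1.3989e+00,
       -1.5988e+00]), 'ee_pos': array([0.5453, 0.4485, 0.0775]), 'tool_rot': array([-0.2991,  0.9542, -0.001 , -0.0029]), 'ft_force': array([0.0848, 0.5591, 0.0431]), 'opening': np.float64(0.0382), 'finger_force': np.float64(0.0)}
```

View pics/c5.png

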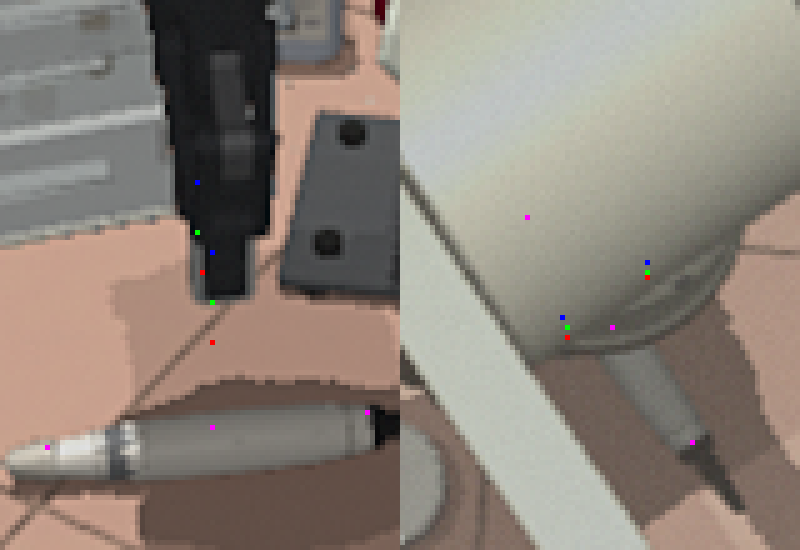

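>>> servo_tool --series '[0,0,0,0,0,0.025,-0.1,0,0,0,0,0,0.045,-0.1,0,0,0,0,0,0.06,-0.1,0,0,0,0,0,0.067,-0.1,0,0,0,0,0,0.067,-0.1]'

```text
clock: 13.1
ee_pos: [0.5468, 0.4498, 0.013]
tool_rot: [-0.299, 0.954, -0.0, -0.001]
ft_force: [-0.4, -0.1, -0.1]
opening: 0.0385
finger_force: 0.0
```

Run:
```python
from h import *
st(); im=snap('side','s6')[...,::-1].copy(); s=ctrl.state(); t=R.from_quat(s['tool_rot'])
for d,c in ((0,(0,0,255)),(-.0187,(0,255,0)),(-.04,(255,0,0))):
    for y in (-.019,.019):
        u=proj('side',np.array(s['ee_pos'])+t.apply([0,y,d]))[0].round().astype(int); im[u[1],u[0]]=c
u=proj('side',s['ee_pos'])[0].astype(int)
cv2.imwrite('pics/c6.png',cv2.resize(im[u[1]-60:u[1]+40,u[0]-60:u[0]+60],(720,600),interpolation=cv2.INTER_NEAREST))
```

```text
{'clock': np.float64(13.1), 'joint_pos': array([ 5.7980e-01,  5.4080e-01,  1.3198e+00, -3.0000e-04,  1.2824e+00,
       -1.5989e+00]), 'ee_pos': array([0.5468, 0.4498, 0.013 ]), 'tool_rot': array([-2.993e-01,  9.541e-01, -3.000e-04, -6.000e-04]), 'ft_force': array([-0.3893, -0.0879, -0.0918]), 'opening': np.float64(0.0385), 'finger_force': np.float64(0.0)}
```

View pics/c6.png

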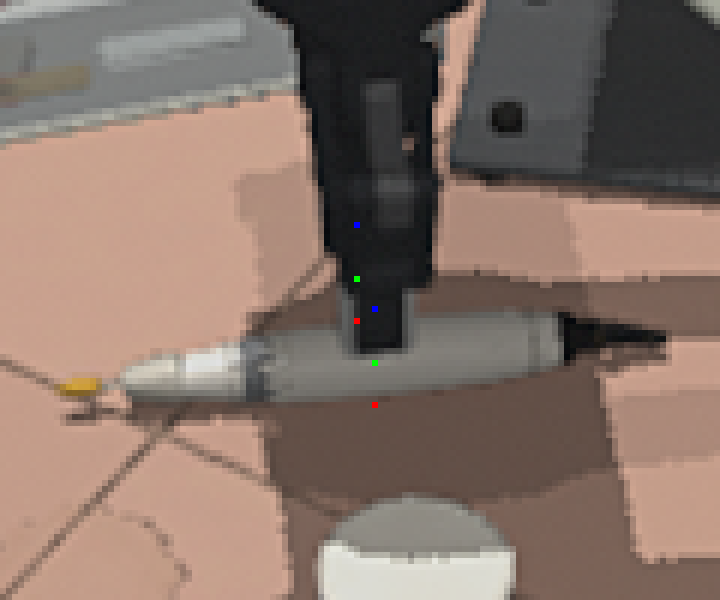

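The crop shows the finger tip at (380,352), about 22 mm behind the projected TCP at (375,405), and the fingers straddle the handpiece. I'll go lower in guarded steps and track the tip and the force numerically.

>>> servo_tool --series '[0,0,0,0,0,0.005,-0.1,0,0,0,0,0,0.01,-0.1,0,0,0,0,0,0.014,-0.1,0,0,0,0,0,0.014,-0.1]'

```text
clock: 13.65
ee_pos: [0.5467, 0.4497, -0.0013]
tool_rot: [-0.299, 0.954, -0.0, -0.001]
ft_force: [-0.4, -0.2, -0.6]
opening: 0.0383
finger_force: 0.0
```

```bash
cat >> h.py <<'E'
def tip(f):
    im=cv2.imread(f).max(2); s=ctrl.state(); u,v=proj('side',np.array(s['ee_pos'])+R.from_quat(s['tool_rot']).apply([0,.019,0]))[0]
    for c in (-1,0,1,2,3): 
        col=im[:,int(round(u))+c]; y=int(v)-22
        print(c,'tip row minus TCP row',next(k for k in range(y,y+60) if col[k]>55)-v, end='; ')
    print()
E
python3 - <<'E'
from h import *
tip('pics/s6.png') if 0 else None
st(); snap('side','s7'); tip('pics/s7.png')
s=ctrl.state();p=np.array(s['ee_pos']);print((proj('side',p)-proj('side',p-[0,0,.02])).round(2))
E
```

```text
{'clock': np.float64(13.65), 'joint_pos': array([ 5.7980e-01,  5.5360e-01,  1.3316e+00, -3.0000e-04,  1.2582e+00,
       -1.5989e+00]), 'ee_pos': array([ 0.5467,  0.4497, -0.0013]), 'tool_rot': array([-2.993e-01,  9.541e-01, -4.000e-04, -8.000e-04]), 'ft_force': array([-0.3642, -0.2429, -0.5607]), 'opening': np.float64(0.0383), 'finger_force': np.float64(0.0)}
-1 tip row minus TCP row -8.202037797312585; 0 tip row minus TCP row -9.202037797312585; 1 tip row minus TCP row -9.202037797312585; 2 tip row minus TCP row -9.202037797312585; 3 tip row minus TCP row -9.202037797312585; 
[[-0.11 -7.68]]
```

>>> servo_tool --series '[0,0,0,0,0,0.006,-0.1,0,0,0,0,0,0.011,-0.1,0,0,0,0,0,0.015,-0.1,0,0,0,0,0,0.015,-0.1]'

```text
clock: 14.2
ee_pos: [0.5467, 0.4497, -0.0164]
tool_rot: [-0.299, 0.954, -0.0, -0.001]
ft_force: [0.3, -0.1, -0.3]
opening: 0.0384
finger_force: 0.0
```

Run:
```python
from h import *
st(); snap('side','s8'); tip('pics/s8.png')
```

```text
{'clock': np.float64(14.2), 'joint_pos': array([ 5.7980e-01,  5.6780e-01,  1.3427e+00, -3.0000e-04,  1.2328e+00,
       -1.5989e+00]), 'ee_pos': array([ 0.5467,  0.4497, -0.0164]), 'tool_rot': array([-2.993e-01,  9.541e-01, -4.000e-04, -8.000e-04]), 'ft_force': array([ 0.2726, -0.1186, -0.2877]), 'opening': np.float64(0.0384), 'finger_force': np.float64(0.0)}
-1 tip row minus TCP row -8.008244634455195; 0 tip row minus TCP row -9.008244634455195; 1 tip row minus TCP row -9.008244634455195; 2 tip row minus TCP row -9.008244634455195; 3 tip row minus TCP row -9.008244634455195;
```

>>> servo_tool --series '[0,0,0,0,0,0,-0.4,0,0,0,0,0,0,-0.7,0,0,0,0,0,0,-1,0,0,0,0,0,0,-1,0,0,0,0,0,0,-1]' --grip_force 40

```text
clock: 14.88
ee_pos: [0.547, 0.4499, -0.0154]
tool_rot: [-0.299, 0.954, -0.0, -0.0]
ft_force: [-0.4, -0.4, 6.0]
opening: 0.0202
finger_force: 40.7
```

Run:
```python
from h import *
s=ctrl.state(); p=np.array(s['ee_pos']); Rt=R.from_quat(s['tool_rot'])
T=[(p+[0,0,.12],Rt)]+[back(40.5,x) for x in ([.084,.12,.11],[.084,.017,.11],[.084,.017,.0556])]
for a in T: print(a[0].round(3))
rows(T)
```

```text
[0.547 0.45  0.105]
[0.401 0.368 0.159]
[0.432 0.27  0.159]
[0.465 0.28  0.118]
[0.0, 0.0, 0.0, 0.0, -0.0, -120.0]
[6.2, -40.2, 16.8, 166.9, 16.2, -174.6]
[6.2, -40.2, 16.8, 197.9, -82.0, -174.5]
[6.2, -40.2, 16.8, 164.2, -92.7, -133.2]
```

>>> servo_tool --series '[0,0,0,0,0,-0.015,-1,0,0,0,0,0,-0.045,-1,0,0,0,0,0,-0.085,-1,0,0,0,0.01,0,-0.12,-1,1,-8,3,0.045,0.003,-0.135,-1,2.5,-16,6.5,0.08,0.006,-0.15,-1,4,-24,10,0.115,0.01,-0.16,-1,5,-32,13.5,0.145,0.013,-0.17,-1,6.2,-40.2,16.8,0.167,0.016,-0.1746,-1,6.2,-40.2,16.8,0.167,0.016,-0.1746,-1]'

```text
clock: 16.12
ee_pos: [0.3984, 0.3669, 0.1589]
tool_rot: [-0.141, 0.927, 0.052, 0.343]
ft_force: [-0.1, 0.1, -1.5]
opening: 0.0201
finger_force: 40.0
```

Run:
```python
from h import *
st(); snap('side','s9'); snap('top','t9'); s=ctrl.state(); t=R.from_quat(s['tool_rot']); p=np.array(s['ee_pos'])
o=p+t.apply([0,0,-.0154]); print('expected hand origin',o.round(4),'bit',(o+t.apply([-.09,0,-.012])).round(4))
spots(['handpiece','handpiece_bit'])
a=o+t.apply([0,0,-.012])
for n in ('side','top'):
    print(n,'pred axis bit tip,body end(y=59),tail end', proj(n,[a+t.apply([-.09,0,0]),a+t.apply([.059,0,0]),a+t.apply([.099,0,0])]).round(1).tolist())
    im=cv2.imread(f'pics/{"s" if n=="side" else "t"}9.png')
    for r in ctrl.silhouettes('handpiece',n)[:4]:
        v,u=np.nonzero(r['mask']); e=np.linalg.svd(np.c_[u-u.mean(),v-v.mean()],full_matrices=False)[2][0]; k=(u-u.mean())*e[0]+(v-v.mean())*e[1]
        print('  mask',round(r['confidence'],2),len(u),(u.mean()+e[0]*k.min()).round(1),(v.mean()+e[1]*k.min()).round(1),(u.mean()+e[0]*k.max()).round(1),(v.mean()+e[1]*k.max()).round(1))
```

```text
{'clock': np.float64(16.125), 'joint_pos': array([ 0.8018, -0.2539,  2.0936, -0.4924,  0.7191, -0.794 ]), 'ee_pos': array([0.3984, 0.3669, 0.1589]), 'tool_rot': array([-0.1411,  0.9273,  0.0524,  0.3428]), 'ft_force': array([-0.0785,  0.0883, -1.549 ]), 'opening': np.float64(0.0201), 'finger_force': np.float64(39.9558)}
expected hand origin [0.3909 0.365  0.1716] bit [0.4487 0.3831 0.2391]
handpiece side [0.3893 0.3684 0.1714] 0.75
handpiece side [ 0.505   0.6945 -0.0013] 0.6
handpiece top [ 0.6198  0.5946 -0.0012] 0.72
handpiece top [0.3894 0.3696 0.1732] 0.71
handpiece_bit side [0.5822 0.6752 0.0129] 0.8
handpiece_bit side [0.411  0.7006 0.008 ] 0.62
handpiece_bit top [0.4489 0.3841 0.2379] 0.78
handpiece_bit top [0.5836 0.6771 0.0125] 0.7
side pred axis bit tip,body end(y=59),tail end [[380.7, 167.5], [444.0, 221.9], [459.9, 235.5]]
  mask 0.69 805 237.2 279.9 224.9 359.0
  mask 0.61 817 382.9 167.1 458.0 232.8
  mask 0.57 1255 213.8 358.6 312.4 412.4
top pred axis bit tip,body end(y=59),tail end [[341.0, 253.0], [357.6, 315.9], [361.5, 330.6]]
  mask 0.91 599 339.0 253.3 358.7 318.1
  mask 0.8 686 191.1 193.9 181.5 278.9
  mask 0.64 661 271.1 162.3 194.4 200.7
```

Run:
```python
from h import *
rows([back(40.5,x) for x in ([.084,.12,.11],[.084,.017,.11],[.084,.017,.0556],[.084,.017,.0156])])
```

```text
[-0.1, -0.1, -0.0, 0.1, 0.5, -0.6]
[-0.1, -0.1, -0.0, 0.1, -102.5, -0.4]
[-0.1, -0.1, -0.0, -0.0, -102.4, 54.0]
[-0.1, -0.1, -0.0, -0.1, -102.4, 94.0]
```

>>> servo_tool --series '[0,0,0,0,-0.02,0,-1,0,0,0,0,-0.05,0,-1,0,0,0,0,-0.08,0,-1,0,0,0,0,-0.1,0,-1,0,0,0,0,-0.1024,0.02,-1,0,0,0,0,-0.1024,0.045,-1,0,0,0,0,-0.1024,0.065,-1,0,0,0,0,-0.1024,0.08,-1,0,0,0,0,-0.1024,0.09,-1,0,0,0,0,-0.1024,0.09,-1]'

```text
clock: 17.77
ee_pos: [0.4871, 0.287, 0.0898]
tool_rot: [-0.141, 0.928, 0.051, 0.341]
ft_force: [-0.4, 0.2, -1.2]
opening: 0.0199
finger_force: 39.9
```

Run:
```python
from h import *
st(); snap('side','s10'); snap('top','t10'); s=ctrl.state(); t=R.from_quat(s['tool_rot']); p=np.array(s['ee_pos'])
o=p+t.apply([0,0,-.0154]); Rb=Rr*R.from_euler('y',-40.5,degrees=True)
print('hand origin in back frame',(Rb.inv().apply(o-H)*1000).round(1))
for q_ in ('handpiece','back_cradle','back_stop','back_tab'):
    for c in ('side','top'):
        for r in ctrl.spot_point(q_,c)[:3]: 
            l=np.array(r['location'])
            if np.linalg.norm(l-o)<.1: print(q_,c,round(r['confidence'],2),(Rb.inv().apply(l-H)*1000).round(1))
rows([back(40.5,x) for x in ([.084,.017,.0156],[.084,.017,-.0044])]); slope('pics/s10.png')
```

```text
{'clock': np.float64(17.775), 'joint_pos': array([ 0.4595, -0.1657,  2.1795, -0.2429,  0.4405, -1.2301]), 'ee_pos': array([0.4871, 0.287 , 0.0898]), 'tool_rot': array([-0.1411,  0.9279,  0.0515,  0.3413]), 'ft_force': array([-0.4161,  0.243 , -1.2137]), 'opening': np.float64(0.0199), 'finger_force': np.float64(39.9201)}
hand origin in back frame [83.8 17.2 35.5]
handpiece side 0.91 [85.9 15.8 34.6]
handpiece top 0.92 [81.3 20.5 38.8]
back_cradle side 0.62 [82.6 17.  10.1]
back_cradle top 0.73 [81.4 18.5 12.2]
back_cradle top 0.6 [110.8 -35.1  30.2]
back_stop side 0.6 [23.4 18.8 10.5]
back_stop top 0.65 [21.4 17.4  6.7]
back_tab side 0.85 [107.7 -28.1  33.1]
back_tab top 0.58 [106.4 -35.   30. ]
back_tab top 0.33 [21.8 18.9  9.5]
[-0.0, -0.0, 0.0, -0.2, -0.3, 4.5]
[-0.0, -0.0, 0.0, -0.2, -0.3, 24.5]
pics/s10.png slope 0.81116277 v370 221.9386
```

>>> servo_tool --series '[0,0,0,-0.004,0,0,-1,0,0,0,-0.004,0,0.005,-1,0,0,0,-0.004,0,0.01,-1,0,0,0,-0.004,0,0.015,-1,0,0,0,-0.004,0,0.019,-1,0,0,0,-0.004,0,0.019,-1]'

```text
clock: 19.02
ee_pos: [0.5017, 0.2918, 0.0782]
tool_rot: [-0.141, 0.928, 0.052, 0.342]
ft_force: [-0.1, 0.2, -0.9]
opening: 0.0199
finger_force: 39.9
```

>>> servo_tool --series '[0,0,0,0,0,0.001,-1,0,0,0,0,0,0.002,-1,0,0,0,0,0,0.003,-1,0,0,0,0,0,0.003,-1]'

```text
clock: 19.52
ee_pos: [0.5035, 0.2924, 0.0763]
tool_rot: [-0.141, 0.928, 0.052, 0.342]
ft_force: [0.3, -0.1, -1.6]
opening: 0.0201
finger_force: 39.9
```

```bash
cat >> h.py <<'E'
def inback(th=40.5):
    s=ctrl.state(); t=R.from_quat(s['tool_rot']); Rb=Rr*R.from_euler('y',-th,degrees=True)
    print('hand origin in back',(Rb.inv().apply(np.array(s['ee_pos'])+t.apply([0,0,-.0154])-H)*1000).round(1),'force back axes',Rb.inv().apply(s['ft_force']).round(1),s['clock'])
E
python3 -c "
from h import *
inback()"
```

```text
hand origin in back [87.6 17.3 13.3] force back axes [-0.8 -0.2 -1.4] 19.525
```

2.3 mm nominal left and no contact yet, so I continue in half-millimetre steps.

>>> servo_tool --series '[0,0,0,0,0,0.0005,-1,0,0,0,0,0,0.001,-1,0,0,0,0,0,0.0015,-1,0,0,0,0,0,0.002,-1,0,0,0,0,0,0.002,-1]'

```text
clock: 20.15
ee_pos: [0.5048, 0.2928, 0.0748]
tool_rot: [-0.141, 0.928, 0.052, 0.342]
ft_force: [0.6, 0.6, -0.5]
opening: 0.0199
finger_force: 39.9
```

```bash
python3 -c "
from h import *
inback()"
```

```text
hand origin in back [87.6 17.3 11.3] force back axes [ 0.2  0.4 -0.9] 20.15
```

>>> servo_tool --series '[0,0,0,0,0,0.0005,-1,0,0,0,0,0,0.001,-1,0,0,0,0,0,0.0015,-1,0,0,0,0,0,0.0015,-1]'

```text
clock: 20.65
ee_pos: [0.5057, 0.2931, 0.0736]
tool_rot: [-0.141, 0.928, 0.052, 0.342]
ft_force: [-1.5, -0.7, -0.1]
opening: 0.0201
finger_force: 40.1
```

```bash
python3 -c "
from h import *
inback()"
```

```text
hand origin in back [87.6 17.3  9.8] force back axes [-1.3 -0.3  1. ] 20.65
```

It's touching the saddle floor. Now I slide it gently down towards the stop.

>>> servo_tool --series '[0,0,0,0.0015,0,-0.0003,-1,0,0,0,0.003,0,-0.0003,-1,0,0,0,0.0045,0,-0.0003,-1,0,0,0,0.0055,0,-0.0003,-1,0,0,0,0.006,0,-0.0003,-1,0,0,0,0.006,0,-0.0003,-1]'

```text
clock: 21.4
ee_pos: [0.5011, 0.2917, 0.07]
tool_rot: [-0.141, 0.928, 0.052, 0.342]
ft_force: [0.2, 0.3, -1.6]
opening: 0.0198
finger_force: 40.0
```

```bash
python3 -c "
from h import *
inback()"
```

```text
hand origin in back [81.6 17.3 10.1] force back axes [-0.9  0.2 -1.4] 21.4
```

>>> servo_tool --series '[0,0,0,0.001,0,0,-1,0,0,0,0.0015,0,0,-1,0,0,0,0.002,0,0,-1,0,0,0,0.0025,0,0,-1,0,0,0,0.0025,0,0,-1]'

```text
clock: 22.02
ee_pos: [0.4999, 0.2913, 0.0691]
tool_rot: [-0.141, 0.927, 0.052, 0.343]
ft_force: [4.2, 0.4, 3.3]
opening: 0.02
finger_force: 40.0
```

```bash
python3 -c "
from h import *
inback()"
```

```text
hand origin in back [80.  17.4 10.3] force back axes [ 5.3 -0.9 -0.1] 22.025
```

It touches the stop with about 6 N. Now I settle it, open gently, and back off along the tool axis.

>>> servo_tool --series '[0,0,0,-0.0005,0,0.0004,-1,0,0,0,-0.0005,0,0.0004,-0.5,0,0,0,-0.0005,0,0.0004,-0.4,0,0,0,-0.0005,0,0.0004,-0.3,0,0,0,-0.0005,0,0.0004,-0.2,0,0,0,-0.0005,0,0.0004,-0.2]' --grip_force 20

```text
clock: 22.78
ee_pos: [0.4999, 0.2912, 0.0683]
tool_rot: [-0.141, 0.928, 0.052, 0.342]
ft_force: [-0.1, -0.0, -0.7]
opening: 0.0343
finger_force: 0.0
```

>>> servo_tool --series '[0,0,0,-0.0005,0,-0.005,-0.2,0,0,0,-0.0005,0,-0.012,-0.2,0,0,0,-0.0005,0,-0.025,-0.2,0,0,0,-0.0005,0,-0.045,-0.2,0,0,0,-0.0005,0,-0.075,-0.2,0,0,0,-0.0005,0,-0.11,-0.2,0,8,0,0.01,0,-0.14,0,0,16,0,0.03,0,-0.16,0,0,20,0,0.04,0,-0.18,0,0,20,0,0.04,0,-0.18,0]'

```text
clock: 24.02
ee_pos: [0.3594, 0.2478, 0.1809]
tool_rot: [-0.148, 0.973, 0.027, 0.177]
ft_force: [-0.2, 0.0, -0.1]
opening: 0.043
finger_force: 0.0
```

Run:
```python
from h import *
st(); snap('side','s11'); snap('top','t11'); slope('pics/s10.png'); slope('pics/s11.png')
Rb=Rr*R.from_euler('y',-40.5,degrees=True); iv=lambda l:(Rb.inv().apply(np.array(l)-H)*1000).round(1)
for q_ in ('handpiece','handpiece_bit','back_cradle','back_tab','varnish_red','varnish_teal','powder_tub'):
    for c in ('side','top'):
        for r in ctrl.spot_point(q_,c)[:3]: print(q_,c,round(r['confidence'],2),np.round(r['location'],4),iv(r['location']))
def at(x,y,z): return H+Rb.apply(np.array([x,y,z])/1000)
for n in ('side','top'):
    print(n,'pred bit,body end,tail',proj(n,[at(79+90,17,23),at(20,17,23),at(79-99,17,23)]).round(1).tolist())
    for r in ctrl.silhouettes('handpiece',n)[:4]:
        v,u=np.nonzero(r['mask']); e=np.linalg.svd(np.c_[u-u.mean(),v-v.mean()],full_matrices=False)[2][0]; k=(u-u.mean())*e[0]+(v-v.mean())*e[1]
        print('  mask',round(r['confidence'],2),len(u),(u.mean()+e[0]*k.min()).round(1),(v.mean()+e[1]*k.min()).round(1),(u.mean()+e[0]*k.max()).round(1),(v.mean()+e[1]*k.max()).round(1))
```

```text
{'clock': np.float64(24.025), 'joint_pos': array([ 0.4754, -0.3916,  2.015 , -0.066 ,  1.1641, -1.3824]), 'ee_pos': array([0.3594, 0.2478, 0.1809]), 'tool_rot': array([-0.1481,  0.9726,  0.027 ,  0.1769]), 'ft_force': array([-0.1892,  0.0333, -0.1074]), 'opening': np.float64(0.043), 'finger_force': np.float64(0.0)}
pics/s10.png slope 0.81116277 v370 221.9386
pics/s11.png slope 0.8143061 v370 221.96901
handpiece side 0.91 [ 0.623   0.595  -0.0019] [ 192.   270.7 -194.1]
handpiece side 0.76 [0.491  0.2914 0.0805] [81.  20.1  9.1]
handpiece top 0.81 [ 5.046e-01  6.919e-01 -2.000e-04] [ 129.   398.4 -138.1]
handpiece top 0.69 [0.4894 0.2906 0.0831] [81.3 19.8 12.2]
handpiece top 0.62 [0.6216 0.5966 0.0015] [ 193.5  272.6 -190.9]
handpiece_bit side 0.82 [0.4122 0.7013 0.0075] [ 69.1 434.9 -76.7]
handpiece_bit side 0.81 [0.5809 0.6781 0.0094] [ 187.5  362.5 -175.4]
handpiece_bit side 0.56 [0.5445 0.3082 0.1451] [165.6  20.2  21.8]
handpiece_bit top 0.91 [0.418  0.7036 0.0145] [ 78.3 435.3 -75.5]
handpiece_bit top 0.85 [0.5817 0.6759 0.0139] [ 190.5  360.2 -172.1]
handpiece_bit top 0.75 [0.
[... 600 characters left out ...]
1.5]
varnish_teal top 0.27 [0.5107 0.2777 0.0046] [ 42.9   1.1 -58.2]
powder_tub side 0.82 [ 0.4825  0.5451 -0.0008] [ 79.4 264.8 -96.5]
powder_tub side 0.62 [ 0.6018  0.1557 -0.001 ] [  77.8 -142.4  -95.4]
powder_tub top 0.66 [0.4791 0.5424 0.0006] [ 77.2 263.3 -92.8]
powder_tub top 0.19 [ 6.011e-01  1.561e-01 -3.000e-04] [  77.9 -141.8  -94.5]
side pred bit,body end,tail [[343.4, 175.1], [400.1, 222.2], [414.5, 234.1]]
  mask 0.96 877 237.3 277.9 224.7 358.9
  mask 0.7 1331 213.3 358.5 312.3 412.4
top pred bit,body end,tail [[378.5, 202.0], [389.9, 262.8], [392.6, 277.3]]
  mask 0.86 683 270.6 162.3 194.8 200.6
  mask 0.74 636 376.9 201.0 390.4 272.9
  mask 0.63 731 190.7 195.0 181.9 278.1
```

The handpiece sits at the cradle with its bit uppermost. The back angle hasn't changed, the bottles and tub I could re-check haven't moved, and the arm is clear, so I'm handing in.

```bash
python3 -c "
from h import *
print(ctrl.hand_in())"
```

```text
the job is handed in; nothing more can be done
None
```

I handed the job in at about 25 s: the back stands at about 40.5 degrees (camera estimate, within a degree or so), with the handpiece in both saddles, bit uppermost, against the stop; the red bottle and tub have not moved, but the teal bottle was not clearly detected at the end, and no verdict was shown.

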